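# Ready the water filter to fill a saucepan

## Task

Get the counter-top water filter ready to fill the dark saucepan (the building's water is still off, so nothing will run): with one fingertip, push the filter's swivelling steel spout round until its outlet is over the middle of the saucepan, and only then push the red lever of the feed valve round to fully open, a quarter turn counter-clockwise seen from above, up to its stop. Only push: do not take the spout or the lever between the fingers, and do not move, tip or pick up the saucepan or anything else on the counter.

Things in the scene. Friction and masses are not known exactly. Their poses are not given: they have to be found in the camera images.
- spout_hub (a point): Pivot of the spout: centre of the round steel hub (38 mm wide, 26 mm tall) at the front of the water filter, 240 mm above the counter; the spout turns about the vertical line through it. Its axes are those of filter.
- filter: Water filter, fixed to the counter; place and yaw vary. Origin on the counter under the spout's pivot; its x axis points back to the axis of the white canister with a blue band (114 mm wide, 256 mm tall), 85 mm behind the pivot. A 34 mm steel column carries the spout. Grey base plate 16 mm thick, reaching 55 mm in front of the pivot and 75 mm to each side.
- spout_bar (a point): Point on the centre line of the spout's straight level steel bar (round, 20 mm thick), 120 mm from the pivot, 240 mm above the counter. x axis points along the bar from the pivot to the outlet end, z up. The bar is free to push anywhere between about 60 and 160 mm from the pivot. Below it nothing but the vessels (at most 115 mm tall).
- outlet (a point): Outlet of the spout: centre of the lower end of the 26 mm black nozzle that hangs from the bar's end, 190 mm from the pivot and 194 mm above the counter. It turns with the spout.
- spout (a joint): Angle of the spout (rad), positive counter-clockwise seen from above; 0 when it points straight away from the canister (along -x of spout_hub, roughly to the robot); stops at -1.35 and +1.35. It starts at 0.35 to 0.70. It has no spring, stays where it is left and resists with about 0.22 N m (2 N at mid bar).
- pan_mouth (a point): Centre of the saucepan's open mouth, at rim height, 85 mm above the counter; 170 to 210 mm from the spout's pivot seen from above. The pan stands in one of three places under the sweep of the outlet (straight ahead, or about 1.05 rad to either side); the white bowl and the blue jug stand in the other two.
- saucepan: Dark steel saucepan, loose, 0.65 kg, 130 mm across, 85 mm tall, with a black handle reaching 190 mm from the centre along its -x axis (roughly to the robot). Origin at the centre of its underside.
- lever_hub (a point): Pivot of the feed valve's lever, on the vertical axis it turns about, 165 mm above the counter (nothing stands higher than 7 mm above this). Below it is a brass valve body 50 x 34 mm on a copper riser; a copper pipe comes down 65 mm behind it (along its +x). Fixed to the counter, at the left or right end of the work; yaw varies.
- lever_grip (a point): Point in the middle of the red part of the valve's lever, 85 mm from its pivot, 165 mm above the counter. The red part is 75 mm long (45 to 120 mm from the pivot), 20 mm wide and 14 mm thick; x axis points along the lever away from the pivot, z up.
- valve (a joint): Angle of the valve lever (rad): 0 fully shut (lever points along -x of lever_hub, roughly to the robot), growing counter-clockwise seen from above to 1.571 fully open, at the stop (lever along -y of lever_hub). Starts nearly shut, 0 to 0.2. No spring; resists with about 0.2 N m (2.5 N at the middle of the red part).
- bowl: White bowl, 124 mm across, 60 mm tall; loose bystander; origin at the centre of its underside.
- jug: Blue mug-shaped jug, 96 mm across, 115 mm tall, with a handle roughly towards the robot; loose bystander; origin at the centre of its underside.
- bottle: Green bottle with a yellow cap, 68 mm across, 210 mm tall; loose bystander at the end opposite the valve; origin at the centre of its underside.
- jar: Amber jar with a yellow lid, 72 mm across, 100 mm tall; loose bystander; origin at the centre of its underside.
- mug: Terracotta mug, 80 mm across, 95 mm tall; loose bystander; origin at the centre of its underside.

How it is judged (in metres and radians):
On the way, in this order (a step that is already met when the one before it is completed fails the run):
1. the spout's outlet is over the middle of the saucepan (within 30 mm) while the valve is still shut (horizontal distance between outlet and pan_mouth below 0.03 m and value of joint valve below 0.4 rad), for 0.2 s.
2. the valve lever is pushed fully open (value of joint valve above 1.45 rad and horizontal distance between outlet and pan_mouth below 0.03 m), for 0.2 s.
At the end, for the whole second after the job is handed in: the outlet is within 30 mm (seen from above) of the centre of the saucepan's mouth; the valve lever is open to its stop (angle above 1.45 rad); spout, lever and saucepan are at rest; the saucepan and all bystanders stand upright within 20 mm of where they started (all of step 2 and velocity of joint spout between -0.05 and 0.05 rad/s and velocity of joint valve between -0.05 and 0.05 rad/s and linear speed of saucepan below 0.02 m/s and distance of each of saucepan, bowl, jug, bottle, jar, mug from where it was at the start of the episode below 0.02 m and angle between each of saucepan, bowl, jug, bottle, jar, mug's own z axis and vertical below 0.15 rad); the robot touches nothing.
It fails at once if the valve is opened while the outlet is not over the saucepan (value of joint valve above 0.5 rad and horizontal distance between outlet and pan_mouth above 0.045 m).
It fails at once if the spout's bar is taken between the fingers (x of the grasp point in the frame of spout_bar between -0.075 and 0.075 m and y of the grasp point in the frame of spout_bar between -0.009 and 0.009 m and z of the grasp point in the frame of spout_bar between -0.014 and 0.014 m).
It fails at once if the valve's lever is taken between the fingers (x of the grasp point in the frame of lever_grip between -0.04 and 0.04 m and y of the grasp point in the frame of lever_grip between -0.009 and 0.009 m and z of the grasp point in the frame of lever_grip between -0.014 and 0.014 m).
It fails at once if the saucepan is moved, lifted or tipped (distance of saucepan from where it was at the start of the episode above 0.02 m or angle between saucepan's own z axis and vertical above 0.25 rad).
It fails at once if something else on the counter is moved, lifted or tipped (distance of any of bowl, jug, bottle, jar, mug from where it was at the start of the episode above 0.02 m or angle between any of bowl, jug, bottle, jar, mug's own z axis and vertical above 0.25 rad).
It also fails if it takes over 72 s, if anything falls off the work surface, if the arm or the gripper's body presses on something with over 40 N, if the wrist force passes 120 N, or if a joint passes its speed limit or range.

## Robot

A 7-joint arm with a two-finger parallel gripper is mounted at the origin on the work surface. World frame = base frame: x ahead of the robot, y to its left, z up, the work surface at z = 0. Lengths are in mm, angles in rad, forces in N, time in s.
With the tool pointing down it reaches from about 400 to 900 mm from the base axis. Payload 5.6 kg.
Tool frame: the origin (TCP) lies midway between the tips of the shut fingers; the grasp point (between the pads) lies 19 mm behind it; z points along the fingers, y is the line along which they close (so a half turn about z gives the same grasp; the last joint's range is limited). The gripper opens to 92 mm and grips with 3 to 60 N. Pads are 20 mm wide; open, the fingers measure 128 mm over their backs; the gripper's body (75 mm by 189 mm) begins 69 mm behind the grasp point.
Start: joints at [1.059, 0.468, -0.012, 1.603, 0.006, 1.071, -0.056], TCP at [293.643, -579.899, 214.592] pointing down, gripper open.
Joint ranges: [-2.53, 2.53], [-0.31, 2.02], [-1.57, 1.55], [0.28, 2.44], [-1.29, 4.43], [0.15, 1.84], [-2.92, 2.92]. Speed limits (rad/s): [2.57, 2.57, 3.14, 3.14, 3.14, 3.14, 3.14].

## Interface

Orientations are given as a rotation vector (axis times angle).
In Python, from cell import robot, grip, kin, viewer gives the robot as it stands. Calls block until the motion is done:
- robot.movep(position, orientation): joint-space move of the TCP to a pose.
- robot.servo_line(position, feed=150, rotation=None): straight line of the TCP; rotation=None keeps the orientation; feed is the mean speed in mm/s.
- robot.goto_joints(angles): joint-space move.
- grip(opening, newtons=None): opening from 0.0 (shut) to 1.0 (fully open); newtons is the grip in N (None keeps the last); returns when the fingers have stopped.
- robot.hold(seconds).
- kin.ik(position, orientation): joint angles nearest the present ones, or None.
- robot.observe(): the state.
- viewer.read_camera(name): name is "scene" or "top" or "wrist"; returns the picture (420x560x3 uint8, red, green, blue); there is no depth.
- viewer.camera_info(name): a dict with "camera_matrix" (3x3 intrinsics, pixels), "R" (3x3) and "t" (3): a world point X has camera coordinates R X + t. Camera axes: x right, y down, z forward; pixel columns grow to the right and rows downward; lengths in mm; the calibration is good to about 2 mm. The wrist camera is an equidistant fisheye: a pixel r from the principal point sees the ray r / f radians off the axis. A picture is of the moment at which its call begins: read the wrist's pose just before it. camera_info takes no time and is no camera call; for the wrist camera it gives the pose at the moment of the call.
A pose or a line that the arm cannot do raises robot.IKError and nothing moves.
- robot.job_done(): hands the job in; it is judged then, once.
Trained networks look in the newest picture that a camera, given by its name, has taken for a name from the list of things; names that differ only in an ending like _2 or _b are one class to them, and where a whole thing is asked for, a point or a joint stands for the part that bears it (a point fixed in the world has none). Each returns a list of dicts, best first, with "confidence" (0 to 1); they miss things now and then, are a little off and sometimes report something else, mostly with a low value. They report only what shows in the picture. A call takes as long as a camera call.
- viewer.silhouettes(name, camera): "mask" (420x560 bool, what is visible of it).
- viewer.pinpoint(name, camera): "at" ([x, y, z] in mm, in the coordinates of the camera as it stood for that picture, good to about 4 mm: a listed point, or the origin of a listed thing).
The state is a dict: "t": time; "joints": joint angles; "joint_velocities": joint speeds; "joint_torque": joint torques, N m; "tcp_pos": TCP position; "tcp_rot": TCP orientation; "contact_force": force on the tool from outside, world axes, zero at the start; "wrist_torque": the same for the moment, N m; "grip_width": opening from 0.0 (shut) to 1.0 (fully open); "grip_force": force on a finger pad.
Only numpy, scipy, OpenCV 4.12 (cv2) and the standard library are available. Lean on these libraries where they do the work, as an engineer would, in place of code of your own. Each camera call takes 0.05 s, during which the arm holds its last target. There are 200 camera calls.

## Working session

There is one attempt and no reset: what is moved stays moved. The work goes in short steps, each a Python script; the robot and the scene stay as the last script left them, time stands still between calls to the robot, and variables do not carry over. Pictures are saved under pics/ and viewed, at most 10 in all, crops included, and the job is handed in when it is done.

```bash
mkdir -p pics; cat > h.py <<'E'
from cell import robot, grip, kin, viewer
import numpy as np, cv2
def world(name,cam,ci):
    out=[]
    for d in viewer.pinpoint(name,cam)[:3]:
        out.append((round(d["confidence"],2),np.round(ci["R"].T@(np.array(d["at"])-ci["t"]),1)))
    return out
E
python3 - <<'E'
from h import *
for c in("scene","top"):
    ci=viewer.camera_info(c); ci={k:np.array(v) if k in("R","t") else v for k,v in ci.items()}
    im=viewer.read_camera(c); cv2.imwrite(f"pics/{c}0.png",im[:,:,::-1])
    print(c)
    for n in "spout_hub filter spout_bar outlet pan_mouth saucepan lever_hub lever_grip bowl jug bottle jar mug".split():
        print(n,*[f"{a} {b}" for a,b in world(n,c,ci)])
s=robot.observe();print(s["t"],s["tcp_pos"],s["tcp_rot"])
E
```

```text
scene
spout_hub 0.92 [640.4 -23.7 239.3] 0.45 [558.4 145.2  -1.2] 0.2 [467.6 -16.6  84.3]
filter 0.56 [646.  -25.3   2. ]
spout_bar 0.7 [532.5 -80.8 238.4]
outlet 0.94 [ 473.9 -115.2  192.7]
pan_mouth 0.97 [469.  -20.7  85.5]
saucepan 0.96 [ 4.622e+02 -2.050e+01  3.000e-01]
lever_hub 0.77 [ 520.4 -383.3  163.3]
lever_grip 0.61 [ 435.3 -373.8  161.7]
bowl 0.61 [559.2 141.6  -2.6]
jug 0.62 [ 536.6 -186.4   -3.4]
bottle 0.9 [515.3 383.4   1.3]
jar 0.82 [680.2 295.7   1. ]
mug
top
spout_hub 0.83 [644.8 -24.4 246.5] 0.37 [678.5 293.5   4.2]
filter 0.81 [641.9 -22.4  -1.2] 0.16 [522.7 379.9   0.8]
spout_bar 0.72 [541.6 -82.  240.1]
outlet 0.92 [ 475.  -116.1  196. ] 0.28 [466.  -21.6   0.8]
pan_mouth 0.87 [463.9 -24.9  86.8] 0.23 [679.9 293.1   1.9]
saucepan 0.57 [466.8 -20.8   2.7] 0.39 [465.7 -23.5  83.9]
lever_hub 0.81 [ 522.4 -389.7  164.5]
lever_grip 0.97 [ 442.3 -371.9  169.5]
bowl 0.61 [555.7 137.1   4.8]
jug 0.66 [ 541.2 -189.7    4.2]
bottle
jar 0.63 [676.9 290.9   1.8]
mug 0.96 [ 667.5 -284.     3. ]
1.4 [ 293.62116804 -579.89936669  214.59308835] [ 3.05567444e+00  7.29566993e-01 -7.30470294e-05]
```

```bash
python3 -c "
import cv2,numpy as np
cv2.imwrite('pics/both.png',cv2.resize(np.hstack([cv2.imread('pics/scene0.png'),cv2.imread('pics/top0.png')]),(800,300)))"
```

```text
(no output)
```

View pics/both.png

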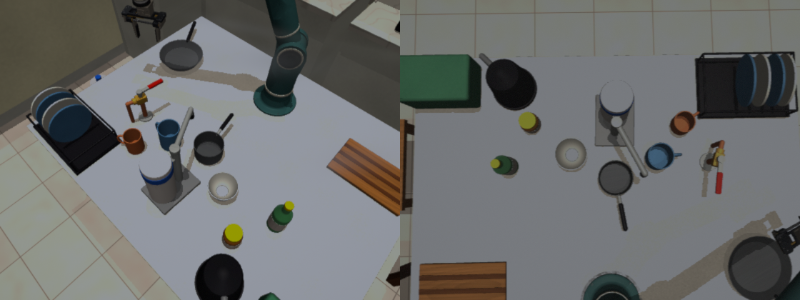

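The top view (800-px composite) shows the spout running from the hub (617,122) to the outlet (643,175), right of the pan at (615,178). The red lever is at (718,182). So the bar needs a push toward +y, from its −y side.

```bash
cat >> h.py <<'E'
from scipy.spatial.transform import Rotation as Ro
def rot(yaw): return (Ro.from_euler('z',yaw)*Ro.from_euler('x',np.pi)).as_rotvec()
def look(names,cam):
    ci=viewer.camera_info(cam); ci={k:np.array(v) if k in("R","t") else v for k,v in ci.items()}
    im=viewer.read_camera(cam)
    for n in names: print(cam,n,*[f"{a} {b}" for a,b in world(n,cam,ci)[:2]])
    return im
hub=np.array([642.5,-24.]); R0=115.
def spose(th,off,z=222):
    # th: world direction of bar; tool on the -y side, its x along the motion
    u=np.array([np.cos(th),np.sin(th)]); n=np.array([u[1],-u[0]])
    p=hub+R0*u-off*n
    return [*p,z],rot(np.arctan2(n[1],n[0]))
E
python3 - <<'E'
from h import *
grip(0.0)
th0=np.arctan2(-115.6+24,474.5-642.5)+2*np.pi
th1=np.arctan2(-22+24,466-642.5)
print(th0,th1)
p=robot.observe()["tcp_pos"]; robot.servo_line([p[0],p[1],330],feed=150)
P,r=spose(th0,60,330); robot.movep(P,r); print(robot.observe()["joints"])
robot.servo_line(spose(th0,60)[0],feed=120)
robot.servo_line(spose(th0,24)[0],feed=80)
for th in np.linspace(th0,th1,7)[1:]:
    P,r=spose(th,23); robot.servo_line(P,feed=50,rotation=r)
    s=robot.observe(); print(round(s["t"],1),np.round(s["contact_force"],1),np.round(s["tcp_pos"],1))
im=look(["outlet","spout_bar","pan_mouth"],"scene"); im2=look(["outlet","spout_bar","pan_mouth"],"top")
cv2.imwrite("pics/p1.png",cv2.resize(np.hstack([im,im2])[:,:,::-1],(800,300)))
E
```

```text
3.640772541771304 3.130261693785257
[ 0.62078448  0.32622749 -0.57238265  1.59658728  0.18320975  1.27315046
  0.51450501]
7.6 [-0.6  0.6  1.2] [546.6 -91.7 222. ]
7.9 [ 0.6 -0.7  0.4] [541.2 -83.1 222. ]
8.3 [-0.9 -1.   0.9] [536.5 -74.1 222. ]
8.6 [-1.  -0.7  0.7] [532.6 -64.9 222. ]
9.0 [0.3 0.4 0.6] [529.5 -55.4 222. ]
9.3 [1.2 0.1 0.1] [527.3 -45.7 221.9]
scene outlet 0.82 [450.5 -27.  193.6]
scene spout_bar 0.68 [520.7 -29.2 236.1] 0.23 [461.8 -23.   -5.1]
scene pan_mouth 0.96 [467.1 -19.7  84.9]
top outlet 0.53 [455.9 -30.2 193.9]
top spout_bar 0.59 [454.7 -30.2 195.8] 0.26 [465.3 -20.7   5.7]
top pan_mouth
```

View pics/p1.png

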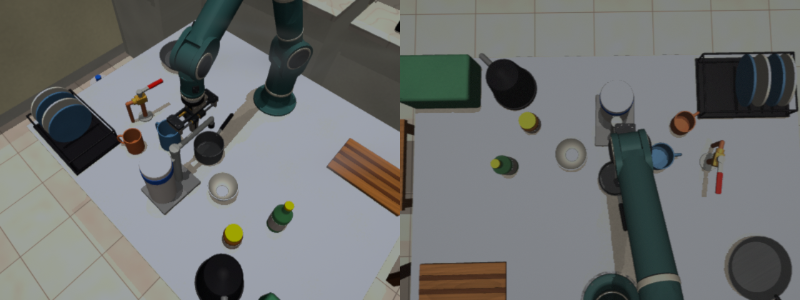

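The bar followed the push. The outlet is about 7 mm short in y, so I'll push slightly further, retreat, check, and go on to the lever.

```bash
python3 - <<'E'
from h import *
th1=3.130-0.042
P,r=spose(th1,23); robot.servo_line(P,feed=30,rotation=r)
robot.hold(0.2)
P,r=spose(th1,90); robot.servo_line(P,feed=100)
robot.servo_line([*P[:2],330],feed=150)
robot.movep([440,-260,330],rot(1.41))
im=look(["outlet","pan_mouth","lever_hub","lever_grip"],"scene"); im2=look(["outlet","pan_mouth","lever_hub","lever_grip"],"top")
cv2.imwrite("pics/p2.png",cv2.resize(np.hstack([im,im2])[:,:,::-1],(800,300)))
print(robot.observe()["t"],robot.observe()["joints"])
h=np.array([521.5,-386.5])
for d in np.linspace(0,1.7,6):
    a=np.pi-.162+d; u=np.array([np.cos(a),np.sin(a)]); n=np.array([-u[1],u[0]])
    for k in (0,np.pi): 
        q=kin.ik([*(h+85*u-22*n),150],rot(np.arctan2(n[1],n[0])+k)); print(round(d,2),k,None if q is None else np.round(q,2))
E
```

```text
scene outlet 0.8 [454.2 -22.3 195.1]
scene pan_mouth 0.69 [466.  -21.8  84.5]
scene lever_hub 0.72 [ 521.4 -381.   163. ]
scene lever_grip 0.68 [ 435.6 -374.4  161.1]
top outlet 0.87 [455.7 -21.3 196.1]
top pan_mouth 0.93 [462.6 -23.6  83.8] 0.41 [ 668.3 -280.5    2.8]
top lever_hub 0.84 [ 522.9 -388.   167.5]
top lever_grip
13.1667 [ 0.79701697  0.15373892 -0.36819736  1.77404446  0.05856912  1.22446855
  0.25283952]
0.0 0 [-0.29  0.82  1.35  1.93 -0.88  1.17 -1.9 ]
0.0 3.141592653589793 [ 0.84  0.42 -0.29  1.86  0.15  0.88  0.32]
0.34 0 [ 0.61  0.42  0.06  1.85 -0.03  0.88 -2.27]
0.34 3.141592653589793 [ 0.9   0.44 -0.3   1.83  0.16  0.89  0.7 ]
0.68 0 [ 0.67  0.45  0.04  1.79 -0.02  0.9  -1.91]
0.68 3.141592653589793 [ 0.94  0.48 -0.32  1.77  0.18  0.92  1.06]
1.02 0 [ 0.71  0.5   0.    1.72 -0.    0.93 -1.56]
1.02 3.141592653589793 [ 0.99  0.53 -0.37  1.7   0.23  0.95  1.39]
1.36 0 [ 0.75  0.54 -0.04  1.64  0.03  0.96 -1.24]
1.36 3.141592653589793 [ 1.02  0.59 -0.42  1.62  0.27  0.99  1.71]
1.7 0 [ 0.77  0.59 -0.08  1.56  0.06  0.99 -0.94]
1.7 3.141592653589793 [ 1.03  0.65 -0.48  1.54  0.33  1.04  2.01]
```

View pics/p2.png

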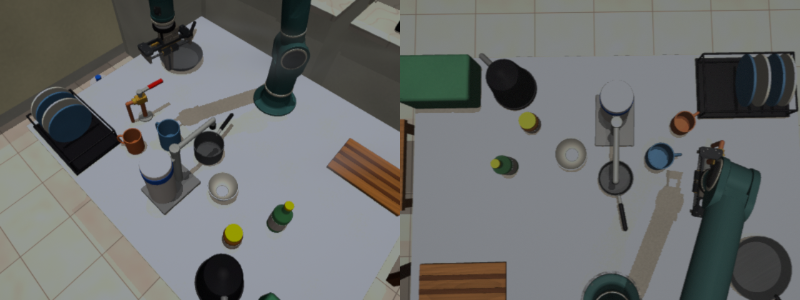

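The outlet is over the pan, about 10 mm off (view 2: 615,178). Now the lever, with a force-guarded arc.

```bash
cat >> h.py <<'E'
lh=np.array([521.8,-385.])
def lpose(d,off,z=150):
    a=np.pi-.14+d; u=np.array([np.cos(a),np.sin(a)]); n=np.array([-u[1],u[0]])
    return [*(lh+85*u-off*n),z],rot(np.arctan2(n[1],n[0])+np.pi),n
E
python3 - <<'E'
from h import *
P,r,n=lpose(0,60,300); robot.movep(P,r)
robot.servo_line(lpose(0,60)[0],feed=120)
robot.servo_line(lpose(0,24)[0],feed=80)
f0=robot.observe()["contact_force"][:2]
d=0
while d<1.8:
    d+=0.1 if d<1.15 else 0.025
    P,r,n=lpose(d,22); robot.servo_line(P,feed=50 if d<1.15 else 25,rotation=r)
    s=robot.observe(); f=-np.dot(s["contact_force"][:2]-f0,n)
    print(round(d,3),round(f,1),end=" | ")
    if f>12: break
print(s["t"])
im=look(["outlet","pan_mouth","lever_hub","lever_grip"],"scene")
cv2.imwrite("pics/p3.png",im[:,:,::-1][60:280,100:400])
P,r,n=lpose(d,80); robot.servo_line(P,feed=100)
robot.servo_line([*P[:2],330],feed=150)
robot.movep([300,-250,400],rot(1.2))
im=look(["outlet","pan_mouth","lever_hub","lever_grip"],"scene"); im2=look(["outlet","pan_mouth","lever_hub","lever_grip"],"top")
cv2.imwrite("pics/p4.png",cv2.resize(np.hstack([im,im2])[:,:,::-1],(800,300)))
print(robot.observe()["t"])
E
```

```text
0.1 -1.2 | 0.2 -0.9 | 0.3 -0.9 | 0.4 -0.4 | 0.5 -0.5 | 0.6 0.5 | 0.7 0.2 | 0.8 -0.9 | 0.9 0.9 | 1.0 -0.1 | 1.1 0.5 | 1.2 1.9 | 1.225 2.0 | 1.25 0.8 | 1.275 2.5 | 1.3 1.9 | 1.325 1.0 | 1.35 2.6 | 1.375 1.4 | 1.4 1.3 | 1.425 2.3 | 1.45 6.8 | 1.475 13.8 | 22.3917
scene outlet 0.83 [452.3 -18.7 194.9]
scene pan_mouth 0.65 [469.2 -22.7  86.8] 0.64 [561.8 144.7  -0.6]
scene lever_hub
scene lever_grip 0.64 [ 496.9 -467.4  161.2] 0.42 [ 523.2 -381.4  166.4]
scene outlet 0.85 [455.1 -14.4 192.1]
scene pan_mouth 0.86 [467.6 -22.1  85.6]
scene lever_hub 0.97 [ 520.2 -380.7  160.3] 0.47 [644.1 -25.2  -2.3]
scene lever_grip 0.7 [ 494.5 -467.4  162.2]
top outlet 0.89 [451.1 -19.7 195. ] 0.55 [521.1 380.9   2.6]
top pan_mouth 0.66 [461.5 -25.2  85.2]
top lever_hub 0.66 [ 520.8 -389.3  166.2]
top lever_grip 0.78 [ 499.4 -465.5  169.6]
26.6167
```

View pics/p4.png

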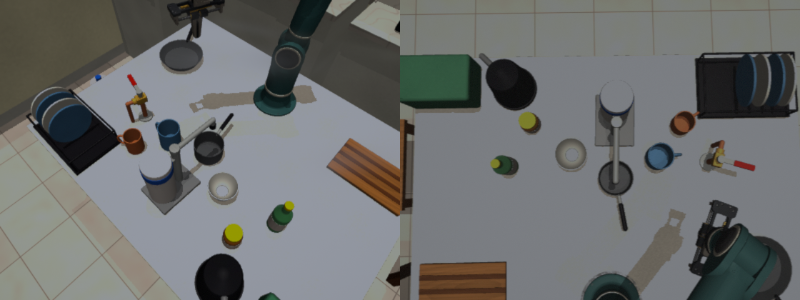

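The lever reached its stop: the force rose from 2 to 14 N, after about 1.44 rad of travel from a slightly open start. The picture shows it pointing sideways at (745,166), with the outlet over the pan and the other objects where they were.

```bash
python3 -c "
from h import *
robot.hold(0.3); print(robot.job_done())"
```

```text
the job is handed in; nothing more can be done
None
```

I handed the job in without seeing the verdict: the last measurement put the spout outlet about 10–15 mm from the middle of the saucepan, I then pushed the valve lever open to its stop, and nothing else on the counter appears to have moved.

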